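# Tighten the nut at the bottom of a spindle housing with a long box key

## Robot

A 6-joint arm with a two-finger parallel gripper is mounted at the origin on the work surface. World frame = base frame: x ahead of the robot, y to its left, z up, the work surface at z = 0. Lengths are in m, angles in rad, forces in N, time in s.
With the tool pointing down it reaches from about 0.3 to 0.825 m from the base axis. Payload 5.4 kg.
Tool frame: the origin (TCP) lies at the very end of the fingers, on their centre line; the grasp point (between the pads) lies 19 mm behind it; z points along the fingers, y is the line along which they close (so a half turn about z gives the same grasp; the last joint's range is limited). The gripper opens to 92 mm and grips with 3 to 60 N. Pads are 20 mm wide; open, the fingers measure 128 mm over their backs; the gripper's body (75 mm by 189 mm) begins 69 mm behind the grasp point.
Start: joints at [-1.551, 0.158, 1.597, -0, 1.386, -0.21], TCP at [0.131, -0.56, 0.215] pointing down, gripper open.
Joint ranges: [-2.91, 2.91], [-0.94, 2.29], [0.18, 2.7], [-1.29, 4.43], [0.17, 2.64], [-3, 3]. Speed limits (rad/s): [2.57, 2.57, 3.14, 3.14, 3.14, 3.14].

## Interface

Orientations are given as a rotation vector (axis times angle).
In Python, from workcell import bot gives the robot as it stands. Calls block until the motion is done:
- bot.goto(position, orientation): joint-space move of the TCP to a pose.
- bot.line_to(position, rot=None, max_speed=0.15): straight line of the TCP; rot=None keeps the orientation; max_speed is the mean speed in m/s.
- bot.set_joints(angles): joint-space move.
- bot.set_gripper(opening, newtons=None): opening from 0.0 (shut) to 1.0 (fully open); newtons is the grip in N (None keeps the last); returns when the fingers have stopped.
- bot.hold(seconds).
- bot.inverse_kinematics(position, orientation): joint angles nearest the present ones, or None.
- bot.read_camera(name): name is "scene" or "top" or "wrist"; returns a dict with "pixels" (400x640x3 uint8, blue, green, red), "fx", "fy", "cx", "cy" (pixels), "k1" (the pictures are not rectified: a ray, as slopes to the right and down, at radius r is drawn at 1 + k1 r^2 times it, then the intrinsics apply), "R" (3x3) and "t" (3): a world point X has camera coordinates R X + t. Camera axes: x right, y down, z forward; pixel columns grow to the right and rows downward; lengths in m; the calibration is good to about 2 mm. A picture is of the moment at which its call begins. There is no depth.
A pose or a line that the arm cannot do raises bot.MotionError and nothing moves.
- bot.job_done(): hands the job in, once; it reports no verdict.
Readings, each from a call of its own:
- bot.current_clock(): time.
- bot.current_joints(): joint angles.
- bot.current_joint_vel(): joint speeds.
- bot.current_effort(): joint torques, N m.
- bot.current_ee_pos(): TCP position.
- bot.current_tool_rot(): TCP orientation.
- bot.current_contact_force(): force on the tool from outside, world axes, zero at the start.
- bot.current_ft_torque(): the same for the moment, N m.
- bot.current_opening(): opening from 0.0 (shut) to 1.0 (fully open).
Only numpy, scipy, OpenCV 4.12 (cv2) and the standard library are available. Lean on these libraries where they do the work, as an engineer would, in place of code of your own. Each camera call takes 0.05 s, during which the arm holds its last target. There are 200 camera calls.

## Task

Tighten the square nut at the bottom of the deep bore in the spindle housing: fetch the larger T-handled box key from the wooden tool block, push it down fully over the nut and turn it clockwise (seen from above) until the nut comes up against its stop. Then lift the key out and stand it upright again in its own recess in the tool block, and let go. Leave the smaller key and the other things on the bench where they are.

Things in the scene. Friction and masses are not known exactly. Their poses are not given: they have to be found in the camera images.
- housing: Cast spindle housing fixed to the bench: 130 mm square grey foot, 12 mm thick, with an upright round aluminium barrel, 110 mm high, 86 mm across (104 mm at the flared rim). A round bore, open at the top, runs down its middle: 62 mm diameter, flaring to 80 mm over the top 20 mm, flat floor 15 mm above the bench. Origin at the centre of its underside.
- bore_mouth (a point): Centre of the bore's mouth, level with the rim, 110 mm above the bench.
- nut_top (a point): Centre of the top face of the square steel nut that sits on the floor of the bore, 33.5 mm above the bench (76.5 mm below the rim). The nut is 28 mm square and 18 mm tall, the top 4 mm tapering in to 22.6 mm square as a lead-in; its x and y axes are square to its flats and turn with it.
- nut (a joint): Angle of the nut in rad, growing as it is turned clockwise seen from above (tightened). It starts loose, between 0 and 0.35; a hard stop at 1.0 means tight. It turns stiffly all the way (about 0.2 N m) and stays where it is left.
- key: The larger T-handled steel box key, loose, about 0.4 kg, upright in one of the block's recesses. Origin at the centre of its lower end, z up the shank. Its lower end is a square tube, 36.8 mm outside, 29.8 mm inside, 22 mm deep, sides along its x and y; it fits the nut in four yaws with 0.9 mm to spare a side (0.07 rad play). Fully on, its lower end stands on the bore's floor.
- key_bar (a point): Centre of the larger key's crossbar, 160 mm above its lower end (so 175 mm above the bench when fully on the nut). The dark bar runs along the key's x axis: 110 mm long, 18 mm thick (key's y), 20 mm tall, flat sides. Below it is a 15 mm round shank.
- block: Fixed wooden tool block, 90 mm (x) by 250 mm (y) by 30 mm high, with two round recesses, 59 mm diameter and 14 mm deep (floors 16 mm above the bench), 65 mm either side of its centre along its y. Origin at the centre of its underside. One recess holds the larger key, the other the smaller; which is which varies.
- small_key: The smaller T-handled box key, loose, in the other recess: 26 mm square socket (too small for the nut), 80 mm crossbar, 100 mm above its lower end (its top 125 mm above the bench). Origin at the centre of its lower end. To be left alone.
- spool: Metal solder spool, 56 mm wide and 50 mm high, standing on the bench. Origin at the centre of its underside. To be left alone.
- jar: Glass jar with tool handles, 76 mm wide and 170 mm high. Origin at the centre of its underside. To be left alone.
- hammer: Hammer lying on the bench. To be left alone.
- wrench: Open spanner lying on the bench. To be left alone.
- screwdriver: Screwdriver lying on the bench. To be left alone.
- bottle: Drinking bottle, 72 mm wide and 200 mm high. Origin at the centre of its underside. To be left alone.
Mind the look-alikes: they are no part of the job. Leave any white look-alike of the key alone. Leave any orange look-alike of the housing alone.

How it is judged:
On the way, in this order (a step that is already met when the one before it is completed fails the run):
1. the larger key is down over the nut, its lower end at least 10 mm below the nut's top (z of key in the frame of nut_top below -0.01 m and horizontal distance between key and nut_top below 0.005 m and angle between key's own z axis and vertical below 0.15 rad), for 0.1 s.
2. the nut is turned tight with the key still over it (value of joint nut above 0.92 rad and z of key in the frame of nut_top below -0.006 m and horizontal distance between key and nut_top below 0.006 m), for 0.1 s.
At the end, for the whole second after the job is handed in: The nut is within 0.1 rad of its stop, and the larger key stands upright (within 0.12 rad) and at rest on the floor of the recess it came from (lower end within 20 mm of where it started and no more than 21 mm above the bench), released (value of joint nut above 0.9 rad and distance of key from where it was at the start of the episode below 0.02 m and angle between key's own z axis and vertical below 0.12 rad and height (world z) of key below 0.021 m and linear speed of key below 0.02 m/s and contact force between the fingers and key below 0.1 N); the robot touches nothing.
It fails at once if the smaller key is moved by more than 30 mm (distance of small_key from where it was at the start of the episode above 0.03 m).
It fails at once if another thing on the bench is moved by more than 40 mm (distance of any of spool, jar, hammer, wrench, screwdriver, bottle from where it was at the start of the episode above 0.04 m).
It also fails if it takes over 54 s, if anything falls off the work surface, if the arm or the gripper's body presses on something with over 40 N, if the wrist force passes 120 N, or if a joint passes its speed limit or range.

## Working session

There is one attempt and no reset: what is moved stays moved. The work goes in short steps, each a Python script; the robot and the scene stay as the last script left them, time stands still between calls to the robot, and variables do not carry over. Pictures are saved under pics/ and viewed, on a budget of 10 in all, crops included, one or two more only if the job needs it, and the job is handed in when it is done.

```bash
mkdir -p pics
cat > h.py <<'E'
import numpy as np, cv2
from workcell import bot
def cam(n,save=None):
    c=bot.read_camera(n)
    if save: cv2.imwrite('pics/'+save,c['pixels'])
    return c
def ray(c,u,v):
    K=np.array([[c['fx'],0,c['cx']],[0,c['fy'],c['cy']],[0,0,1.]])
    x,y=(u-c['cx'])/c['fx'],(v-c['cy'])/c['fy']
    a,b=x,y
    for _ in range(30):
        s=1+c['k1']*(a*a+b*b); a,b=x/s,y/s
    R=np.array(c['R']);t=np.array(c['t'])
    return -R.T@t, R.T@np.array([a,b,1])
def onz(c,u,v,z):
    o,d=ray(c,u,v); return o+d*(z-o[2])/d[2]
def proj(c,X):
    p=np.array(c['R'])@np.array(X)+np.array(c['t']); a,b=p[:2]/p[2]
    s=1+c['k1']*(a*a+b*b); return np.array([a*s*c['fx']+c['cx'],b*s*c['fy']+c['cy']])
E
python3 - <<'E'
from h import *
for n in ('top','scene'):
    c=cam(n,n+'0.png'); print(n,c['fx'],c['k1'],-np.array(c['R']).T@c['t']); print(np.round(c['R'],3))
E
```

```text
top 459.34918135394975 -0.1069547420235593 [ 0.384717   -0.00251414  1.43531113]
[[ 0.016 -1.    -0.006]
 [-0.997 -0.015 -0.075]
 [ 0.075  0.008 -0.997]]
scene 371.17605852612144 -0.05843178805745024 [1.10088141 0.19768565 0.8291034 ]
[[-0.349  0.937  0.017]
 [ 0.689  0.269 -0.673]
 [-0.635 -0.223 -0.74 ]]
```

View pics/top0.png

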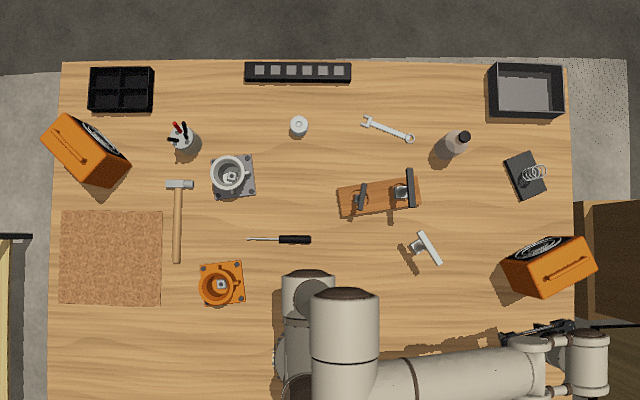

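View pics/scene0.png

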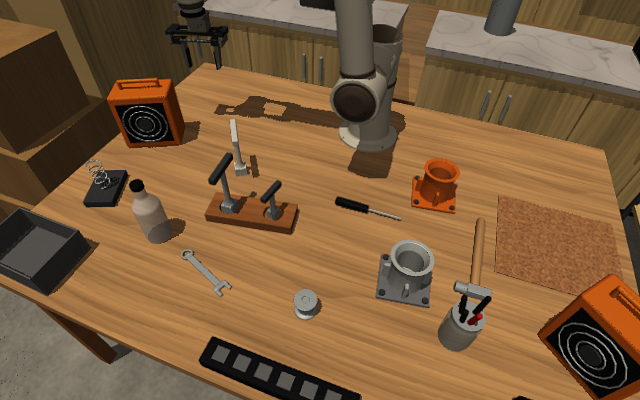

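The top view shows the grey housing at (230,175) with its nut at about (232,177). The larger key's bar is at (410,188), the smaller key at (361,197), and the block between them. The white look-alike key is at (428,248) and the orange look-alike housing at (221,285). The scene view agrees. Next I'll take masks and measurements.

Run:
```python
from h import *
c=cam('top'); im=c['pixels']; s=cam('scene')
def bar(c,x0,y0,x1,y1,z,th=70):
    p=c['pixels'][y0:y1,x0:x1].astype(int)
    m=((p.max(2)<th)&(p.max(2)-p.min(2)<14)).astype(np.uint8)
    n,l,st,ce=cv2.connectedComponentsWithStats(m)
    i=1+np.argmax(st[1:,4]); m=(l==i).astype(np.uint8)
    cs=max(cv2.findContours(m,0,2)[0],key=cv2.contourArea)
    P=np.array([onz(c,u+x0,v+y0,z)[:2] for u,v in cs[:,0]],np.float32)
    r=cv2.minAreaRect(P*1000); b=cv2.boxPoints(r)
    print('bar',st[i],np.round(r[0],1),np.round(r[1],1),r[2],'\n',np.round(b,1).tolist())
    return m
bar(c,395,160,430,215,.176)
bar(c,345,175,375,215,.116)
# block: brown/orange wood mask
b=im[180:230,320:440].copy()
crop1=cv2.resize(im[155:225,325:435],None,fx=5,fy=5,interpolation=2)
crop2=cv2.resize(im[145:215,195:270],None,fx=5,fy=5,interpolation=2)
cv2.imwrite('pics/c1.png',np.hstack([crop1[:, :],crop2[:, 0:250]]) if 0 else np.hstack([cv2.resize(crop1,(440,280)),crop2[:280,:350]]))
print(onz(c,230,173,.11),onz(c,232,177,.0335))
```

```text
bar [ 3 10 12 36 84] [ 516.2 -254.6] [97.5 29.9] 4.3145527839660645 
 [[466.3999938964844, -243.3000030517578], [468.70001220703125, -273.20001220703125], [565.9000244140625, -265.79998779296875], [563.5999755859375, -236.0]]
bar [12 17  4 16 27] [ 486.8 -136. ] [ 8.1 43.8] 80.97161102294922 
 [[464.6000061035156, -136.60000610351562], [507.79998779296875, -143.39999389648438], [509.1000061035156, -135.5], [465.8999938964844, -128.60000610351562]]
[0.55869167 0.23662546 0.11      ] [0.55637829 0.24383753 0.0335    ]
```

View pics/c1.png

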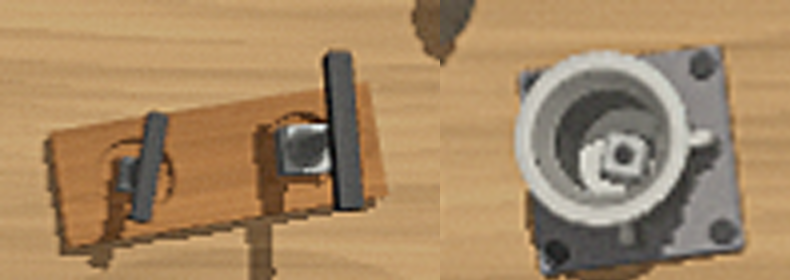

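The left crop shows the larger key standing with its bar at crop x≈343 and its socket at about (303,148). The right crop shows the bore with the nut low inside at about (625,155). This is only about 3 mm per pixel, so I'll use the wrist camera close up for accuracy.

Run:
```python
from h import *
from scipy.spatial.transform import Rotation as R
print(bot.current_tool_rot(), bot.current_clock())
def rv(yaw): # tool down, tool x at world yaw
    return (R.from_euler('z',yaw)*R.from_euler('x',np.pi)).as_rotvec()
for nm,p in (('wk',[.52,-.25,.40]),('wh',[.555,.24,.40])):
    best=None
    for y in (0,np.pi):
        q=bot.inverse_kinematics(p,rv(y)); print(nm,y,None if q is None else np.round(q,2))
        if q is not None and (best is None or abs(q[5])<abs(best[1][5])): best=(y,q)
    bot.goto(p,rv(best[0]))
    c=cam('wrist',nm+'.png'); print(best[0],bot.current_clock(),c['fx'],c['k1'],-np.array(c['R']).T@c['t'])
    print(np.round(c['R'],2).tolist())
a=cv2.imread('pics/wk.png');b=cv2.imread('pics/wh.png')
```

```text
[-3.11971382e+00 -3.60086479e-01 -1.80380042e-04] 0.2
wk 0 [-0.66  0.12  1.28 -0.    1.74  0.91]
wk 3.141592653589793 [-0.66  0.12  1.28  0.    1.74 -2.23]
0 2.1667 277.5126977370452 0.01409761518901783 [ 0.59510004 -0.25066029  0.56895892]
[[-0.0, -1.0, -0.0], [-0.96, 0.0, 0.27], [-0.27, 0.0, -0.96]]
wh 0 [ 0.21  0.19  1.2  -0.    1.75  1.78]
wh 3.141592653589793 [ 0.21  0.19  1.2   0.    1.75 -1.36]
3.141592653589793 4.175 277.5126977370452 0.01409761518901783 [0.4805024  0.23969472 0.56957822]
[[0.0, 1.0, -0.0], [0.96, -0.0, 0.27], [0.27, -0.0, -0.96]]
```

View pics/wk.png

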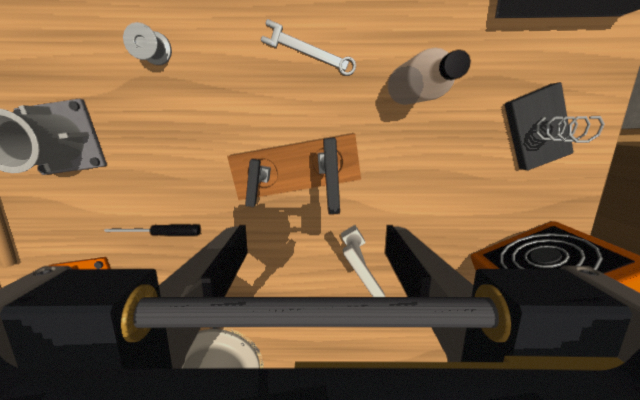

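View pics/wh.png

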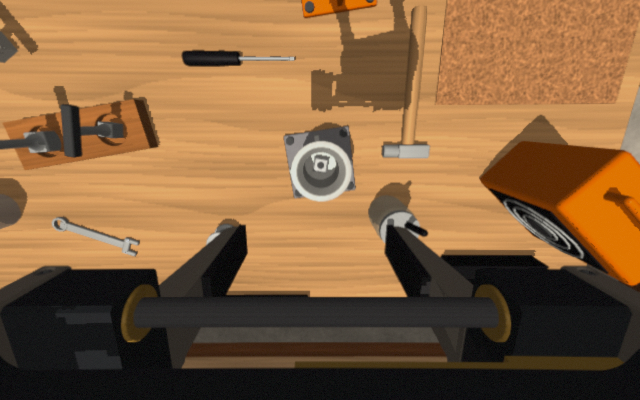

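The wrist view over the block shows the larger bar spanning (330,140) to (334,213). The second view shows the nut down the bore at (320,163). Both need to be closer, with the camera directly above each target.

```bash
cat >> h.py <<'E'
from scipy.spatial.transform import Rotation as R
def rv(yaw): return (R.from_euler('z',yaw)*R.from_euler('x',np.pi)).as_rotvec()
E
python3 - <<'E'
from h import *
import pickle
C={}
bot.goto([.48,.24,.16],rv(0)); C['nut']=cam('wrist')
bot.goto([.48,.24,.30],rv(0))
bot.goto([.44,-.25,.25],rv(0)); C['key']=cam('wrist')
pickle.dump(C,open('c.pkl','wb')); print(bot.current_clock())
for k in C: print(k, -np.array(C[k]['R']).T@C[k]['t'])
a=C['nut']['pixels']; b=C['key']['pixels']
cv2.imwrite('pics/d.png',np.vstack([cv2.resize(x[0:300],(640,300)) for x in (a,b)]))
E
```

```text
9.3667
nut [0.55556245 0.24020279 0.32994497]
key [ 0.51577683 -0.24906016  0.41966502]
```

View pics/d.png

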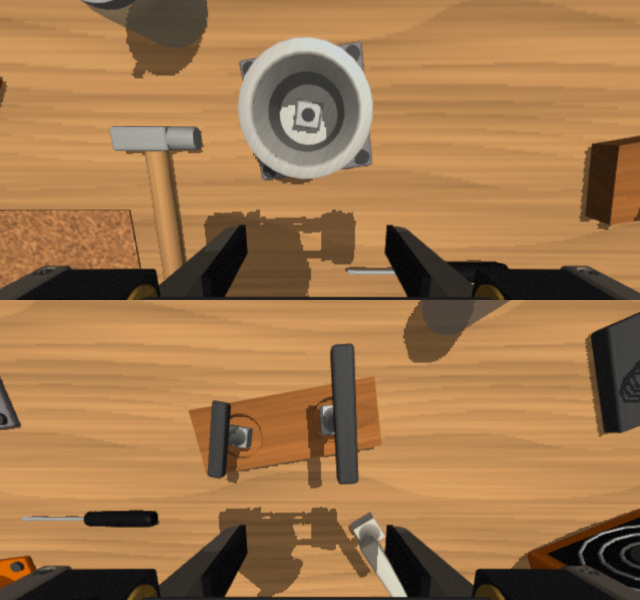

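Top half: bore at (305,108) with the nut at (307,115). Bottom half: larger bar spanning (343,45) to (346,182) in that image's rows. Now I'll extract them.

Run:
```python
from h import *
import pickle
C=pickle.load(open('c.pkl','rb'))
c=C['key']; p=c['pixels'].astype(int)
x0,y0=325,35; q=p[y0:195,x0:365]
m=((q.max(2)<95)&(q.max(2)-q.min(2)<18)).astype(np.uint8)
n,l,st,ce=cv2.connectedComponentsWithStats(m); i=1+np.argmax(st[1:,4]); m=(l==i).astype(np.uint8); print(st[i])
cs=max(cv2.findContours(m,0,2)[0],key=cv2.contourArea)
P=np.array([onz(c,u+x0,v+y0,.186)[:2] for u,v in cs[:,0]],np.float32)*1000
r=cv2.minAreaRect(P); print('bar',np.round(r[0],1),np.round(r[1],1),r[2]); print(np.round(cv2.boxPoints(r),1).tolist())
k=c['pixels'][y0:195,x0-20:365+20]; k=cv2.resize(k,None,fx=3,fy=3,interpolation=2)
c=C['nut']; im=c['pixels']; g=cv2.cvtColor(im,6)
n_=cv2.resize(im[75:155,265:350],None,fx=6,fy=6,interpolation=2)
# rim circle (outer, flared)
sat=im.max(2).astype(int)-im.min(2); hh=(sat[30:190,230:385]<30).astype(np.uint8)
for t in (60,90,120,150,170): print(t,(g[100:130,290:325]>t).sum())
print(g[95:135:2,286:330:2])
out=np.zeros((480,800,3),np.uint8); out[:480,:510]=n_[:480]; k=k[:480,:290]; out[:k.shape[0],510:510+k.shape[1]]=k
cv2.imwrite('pics/e.png',out)
```

```text
[   0    9   33  140 3127]
bar [ 517.8 -268.5] [106.9  25.1] 4.190694332122803
[[463.6000061035156, -259.8999938964844], [465.3999938964844, -284.8999938964844], [572.0999755859375, -277.1000061035156], [570.2000122070312, -252.10000610351562]]
60 1050
90 892
120 613
150 490
170 428
[[ 82 101 100 103 102 102 104 103  97 101 102 102 100 102 103 100 101 101
  100  98  99  96]
 [ 98 101 101 101  99 102 101 101 101 102 100 100  99 103 102 100 102  98
  100  98  99 101]
 [100 101 100  99 103  96  84  87  94  97 102  99 100 103  99 101 103 101
  100  98  98 102]
 [101 100 101  99 102 104 137 149 138 136 131 121 119  93  88  97  99 100
   98  99  97 101]
 [100 100 102 101 101 104 155 191 192 189 183 179 168 136 118  95  81  79
   83  95 100  99]
 [100 168 175 179 172 108 172 193 192 192 197 195 194 188 191 192 130  87
   77  98 102 100]
 [175 200 204 207 200 107 180 191 193 192 163 156 172 191 197 201 195 119
   78  99 101 100]
 [204 202 208 205 199 112 182 192 186 117  74  77  78 145 198 194 196 152
   91  99 103  97]
 [204 203 205 207 196 115 184 190 123  71  70  73  72  78 156 196 197 14
[... 344 characters left out ...]
4  71  70  86 184 196 170 126
  124 100 103 102]
 [206 205 202 203 120 168 189 185 186 168 133 103 121 163 192 192 148 138
  174 121 100  99]
 [206 203 204 199 114 172 182 183 187 186 188 188 190 191 189 189 132 145
  204 136 101  99]
 [204 202 204 195 100 108 120 135 150 169 175 187 186 186 189 185 118 169
  206 135  98  99]
 [203 202 203 133  97  94  96  92  94  96  79  98 117 131 147 153 107 181
  208 180 118 101]
 [201 203 203 133 110 109 102 100 100  99  98  97  99 101 101  97 107 194
  206 205 130  99]
 [198 202 202 199 197 197 118 165 169 165 117  97  97 100 100 108 170 204
  206 203 132  98]
 [165 202 202 200 202 206 199 203 206 201 173 164 164 167 169 167 203 205
  204 202 132  98]]
```

View pics/e.png

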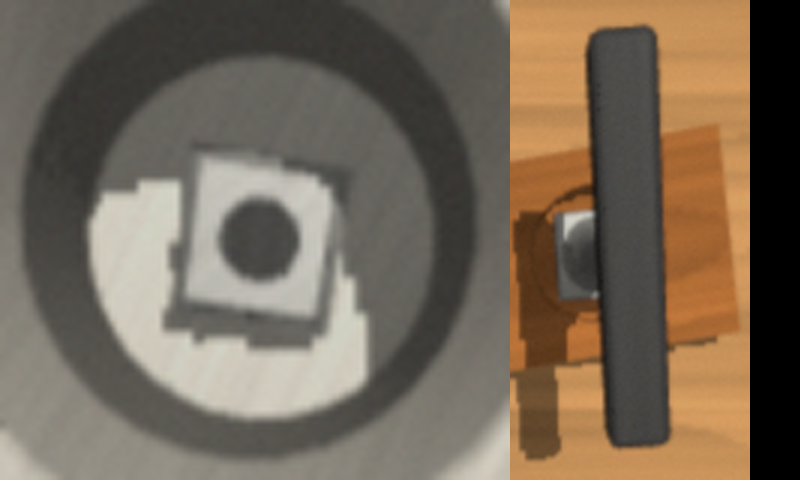

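The left crop shows the nut's top face cleanly, with corners near (197,150), (335,183), (322,318), (185,303) and its hole at (258,238). The right crop shows the bar, with the socket visible below left as parallax predicts. I'll refit both, leaving out the shank and shadow.

Run:
```python
from h import *
import pickle
C=pickle.load(open('c.pkl','rb'))
c=C['key']; p=c['pixels'].astype(int); x0,y0=325,35
q=p[y0:195,x0:365]; m=((q.max(2)<95)&(q.max(2)-q.min(2)<18)).astype(np.uint8)
n,l,st,ce=cv2.connectedComponentsWithStats(m); m=l==1+np.argmax(st[1:,4])
rows=np.flatnonzero(m.any(1)); 
L=[];Rr=[]
for v in rows[5:-5]:
    x=np.flatnonzero(m[v]); 
    if x[-1]-x[0]<24: L.append(onz(c,x0+x[0]-.5,y0+v,.186)[:2]); Rr.append(onz(c,x0+x[-1]+.5,y0+v,.186)[:2])
for e in (L,Rr):
    f=np.polyfit(*np.array(e).T,1); print(len(e),'slope',f[0],'y at .518',np.polyval(f,.518))
mid=[np.flatnonzero(m[r]).mean()+x0 for r in (rows[0],rows[-1])]
A=onz(c,mid[0],y0+rows[0]-.5,.186);B=onz(c,mid[1],y0+rows[-1]+.5,.186); print('ends',A,B,(A+B)/2,np.linalg.norm(A-B))
c=C['nut']; g=cv2.GaussianBlur(cv2.cvtColor(c['pixels'],6),(3,3),0)
for th in (145,160,172):
    m=(g>th).astype(np.uint8)
    n,l,st,ce=cv2.connectedComponentsWithStats(m,connectivity=4)
    i=l[107,303]; mm=(l==i).astype(np.uint8); print(th,st[i])
    cs=max(cv2.findContours(mm,0,1)[0],key=cv2.contourArea)
    P=np.array([onz(c,u,v,.0335)[:2] for u,v in cs[:,0]],np.float32)*1000
    print(cv2.minAreaRect(P))
h=(g[100:130,292:324]<120).astype(np.uint8); n,l,st,ce=cv2.connectedComponentsWithStats(h); i=l[15,16]; print('hole',st[i],ce[i]+[292,100],onz(c,*(ce[i]+[292,100]),.0335))
# rim & foot: gray region ellipse
s=c['pixels'].astype(int); d=s.max(2)-s.min(2)
h=((g>95)&(d<35)).astype(np.uint8)[25:190,225:385]; h=cv2.morphologyEx(h,cv2.MORPH_OPEN,np.ones((3,3)))
e=cv2.HoughCircles(cv2.cvtColor(c['pixels'],6)[25:195,225:390],cv2.HOUGH_GRADIENT,1,5,param1=120,param2=20,minRadius=28,maxRadius=75)
for k in (e[0][:5] if e is not None else []): print('circ',k+[225,25,0],onz(c,k[0]+225,k[1]+25,.11),onz(c,k[0]+225,k[1]+25,.015))
```

```text
108 slope 0.0742489797992486 y at .518 -0.2639140634225135
108 slope 0.07328738100349236 y at .518 -0.2810146771112079
ends [ 0.57201714 -0.2733871   0.186     ] [ 0.46408594 -0.27183216  0.186     ] [ 0.51805154 -0.27260963  0.186     ] 0.1079423991312522
145 [296 101  25  27 364]
((562.4974975585938, 247.951904296875), (23.293222427368164, 23.183826446533203), 81.49900817871094)
160 [296 102  24  25 307]
((562.52490234375, 248.11685180664062), (22.265087127685547, 22.381999969482422), 82.17083740234375)
172 [297 102  23  25 254]
((562.4544677734375, 248.06744384765625), (21.391708374023438, 21.382226943969727), 80.88749694824219)
hole [ 10   8  13  14 134] [307.82089552 114.5       ] [0.56214609 0.24814906 0.0335    ]
circ [304.5        103.5         66.69999695] [0.56833141 0.2485326  0.11      ] [0.57384666 0.25213047 0.015     ]
circ [298.5        108.5         73.30000305] [0.56476354 0.25309384 0.11      ] [0.56873773 0.25866182 0.015     ]
circ [308.5        106.5         71.09999847] [0.56619932 0.24554527 0.11      ] [0.57079366 0.24785282 0.015     ]
circ [304.5        110.5         39.90000153] [0.56333229 0.24858578 0.11      ] [0.56668829 0.25220661 0.015     ]
circ [291.5        114.5         68.80000305] [0.56043608 0.25847199 0.11      ] [0.56254113 0.26636294 0.015     ]
```

The nut fit is consistent: size 22.3 mm, and the hole and rectangle centres agree within 0.4 mm. The bar gives 108 × 17 mm, also good. The rough top-camera bar estimate differs in y, so I'll cross-check by projecting into the other views.

Run:
```python
from h import *
c=cam('top');s=cam('scene')
for X in ([.518,-.2725,.186],[.573,-.2685,.186],[.463,-.2765,.186],[.5623,.2481,.0335]): print(X,proj(c,X),proj(s,X))
o=[]
for im,c0 in ((c['pixels'],(360,140)),(c['pixels'],(190,135)),(s['pixels'],(185,140)),(s['pixels'],(370,225))):
    o.append(cv2.resize(im[c0[1]:c0[1]+75,c0[0]:c0[0]+100],None,fx=4,fy=4,interpolation=2))
for i,(cc,X,c0) in enumerate(((c,[.518,-.2725,.186],(360,140)),(c,[.5623,.2481,.0335],(190,135)),(s,[.518,-.2725,.186],(185,140)),(s,[.5623,.2481,.11],(370,225)))):
    pts=[X] if i in(1,3) else [X,[.573,-.2685,.186],[.463,-.2765,.186]]
    for Y in pts: cv2.circle(o[i],tuple(int(a) for a in (proj(cc,Y)-c0+.5)*4),3,(0,0,255),1)
cv2.imwrite('pics/f.png',np.vstack([np.hstack(o[:2]),np.hstack(o[2:])]))
```

```text
[0.518, -0.2725, 0.186] [410.10917081 186.78815496] [220.72798849 164.63537222]
[0.573, -0.2685, 0.186] [408.59811786 166.9011854 ] [210.76186017 178.93425419]
[0.463, -0.2765, 0.186] [411.58830276 206.81680093] [229.99989407 151.37369002]
[0.5623, 0.2481, 0.0335] [230.68601593 175.07737809] [406.10397873 273.16329046]
```

View pics/f.png

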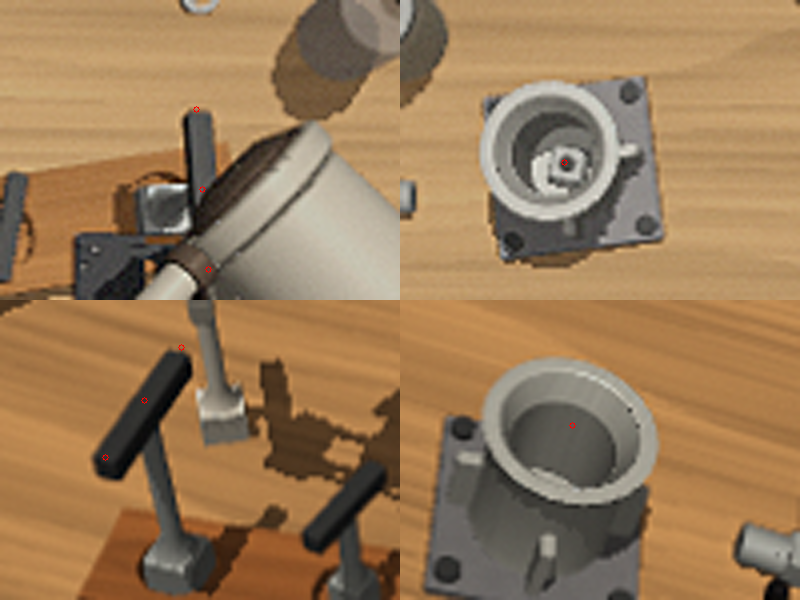

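The projected points land on the bar and nut in both fixed views to within about 1 px, so I'll act. The grasp uses the yaw half turn, which keeps the last joint in range for the clockwise turn.

```bash
cat >> h.py <<'E'
K=np.array([.518,-.2725]); KY=.0737; N=np.array([.5623,.2481]); NY=-.145
def ft(m=''): print(m,np.round(bot.current_ee_pos(),4),'F',np.round(bot.current_contact_force(),1),'M',np.round(bot.current_ft_torque(),2),'t',round(bot.current_clock(),2),'op',round(bot.current_opening(),3))
E
python3 - <<'E'
from h import *
y=KY+np.pi
bot.set_gripper(.55,60)
bot.goto([*K,.25],rv(y)); ft()
bot.line_to([*K,.157],max_speed=.15); ft('at bar')
bot.set_gripper(0,60); ft('gripped')
bot.line_to([*K,.20],max_speed=.08); ft('lifted a bit')
bot.line_to([*K,.35],max_speed=.2)
bot.goto([*N,.35],rv(NY+np.pi)); ft('over nut')
print(np.round(bot.current_joints(),2))
c=cam('wrist'); s=cam('scene')
cv2.imwrite('pics/g.png',np.vstack([c['pixels'][:300],s['pixels'][100:400]]))
E
```

```text
[ 0.518  -0.2725  0.25  ] F [ 0.5 -0.7  0.1] M [ 0.08 -0.08  0.01] t 12.88 op 0.551
at bar [ 0.5186 -0.2729  0.1581] F [-0.3  1.3  0.2] M [ 0.01 -0.15  0.04] t 13.64 op 0.551
gripped [ 0.5182 -0.2728  0.1573] F [ 0.1 -1.1  0.3] M [-0.13 -0.11  0.02] t 14.23 op 0.191
lifted a bit [ 0.5179 -0.2724  0.1998] F [-0.   0.7 -4.4] M [ 0.05 -0.16 -0.01] t 14.93 op 0.193
over nut [0.5627 0.2471 0.3499] F [-0.5 -0.6 -4.5] M [-0.02 -0.15  0.02] t 17.72 op 0.193
[ 0.22  0.21  1.27 -0.    1.66 -1.21]
```

View pics/g.png

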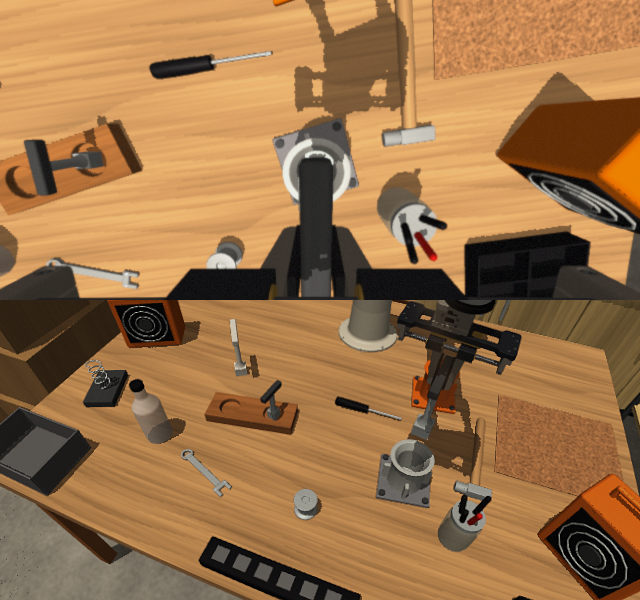

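The key is held (bar width 17.8 mm, weight about 4.4 N) and hangs upright over the bore. Now I'll lower it while watching the force.

Run:
```python
from h import *
bot.line_to([*N,.26],max_speed=.2); bot.line_to([*N,.187],max_speed=.12); bot.hold(.2); ft('above nut')
for z in (.177,.173,.169,.165,.161,.1575):
    bot.line_to([*N,z],max_speed=.05); ft(z)
    if bot.current_contact_force()[2]>18: print('blocked'); break
```

```text
above nut [0.563  0.2482 0.1883] F [ 0.6 -1.1 -3.2] M [ 0.06 -0.16  0.02] t 19.38 op 0.188
0.177 [0.5617 0.248  0.1761] F [ 1.   1.  -5.1] M [ 0.02 -0.17 -0.03] t 19.73 op 0.192
0.173 [0.5621 0.248  0.1726] F [ 0.4  0.  -4.2] M [ 0.04 -0.12  0.04] t 19.98 op 0.193
0.169 [0.562  0.248  0.1686] F [-0.1 -0.6 -3.8] M [ 0.08 -0.18 -0.03] t 20.23 op 0.189
0.165 [0.562  0.248  0.1646] F [-0.4 -0.5 -4. ] M [ 0.   -0.15 -0.01] t 20.48 op 0.192
0.161 [0.562  0.248  0.1605] F [-0.4 -0.7 -4.6] M [ 0.04 -0.19 -0.04] t 20.73 op 0.193
0.1575 [0.5621 0.2481 0.1571] F [-0.4  0.1 -5.1] M [ 0.03 -0.16 -0.03] t 20.98 op 0.192
```

The key went fully on without resistance (lower end at about 16 mm). Now I'll turn it clockwise in steps while watching the torque.

Run:
```python
from h import *
bot.hold(.15)
for d in [.15,.3,.45,.55,.62,.68,.74,.8,.86,.92,.98,1.04,1.1,1.16,1.2]:
    bot.line_to([*N,.1575],rot=rv(NY-d+np.pi)); bot.hold(.15)
    ms=[]
    for _ in range(3): bot.hold(.03); ms.append(bot.current_ft_torque()[2])
    m=np.mean(ms); ft(d); print(round(m,2))
    if d>.6 and abs(m)>.9: print('stop',d); break
```

```text
0.15 [0.5624 0.2481 0.1576] F [-0.7  0.4 -4.7] M [ 0.12 -0.21 -0.03] t 21.68 op 0.191
-0.02
0.3 [0.5623 0.2481 0.1575] F [-0.1 -0.2 -4.1] M [ 0.07 -0.23  0.06] t 22.23 op 0.19
-0.0
0.45 [0.5623 0.2481 0.1575] F [ 1.6 -0.1 -5.5] M [ 0.04 -0.26 -0.02] t 22.77 op 0.193
-0.02
0.55 [0.5623 0.2481 0.1575] F [ 1.3 -0.4 -4.1] M [ 0.02 -0.34  0.04] t 23.27 op 0.19
0.01
0.62 [0.5623 0.2481 0.1575] F [ 0.6  0.2 -3.9] M [-0.06 -0.34 -0.  ] t 23.77 op 0.187
0.04
0.68 [0.5623 0.2481 0.1575] F [ 0.4 -0.2 -4.4] M [-0.06 -0.29  0.  ] t 24.27 op 0.192
0.02
0.74 [0.5623 0.2481 0.1575] F [-0.1 -0.8 -5.2] M [-0.06 -0.23  0.02] t 24.77 op 0.19
0.03
0.8 [0.5623 0.2481 0.1575] F [ 0.4 -0.1 -4.3] M [-0.11 -0.24  0.18] t 25.27 op 0.194
0.21
0.86 [0.5623 0.2481 0.1575] F [ 0.3 -0.7 -4.5] M [-0.11 -0.26  1.04] t 25.77 op 0.191
1.04
stop 0.86
```

Torque rose sharply from about 0.2 to 1.04 N m between 0.80 and 0.86 rad of tool rotation. That is a hard stop, and the amount fits a 0.65–1.0 rad range plus play. I'll ease off within the play and lift. Once clear I'll look into the bore, then return the key.

Run:
```python
from h import *
bot.hold(.15)
y=NY-.77+np.pi
bot.line_to([*N,.1575],rot=rv(y)); bot.hold(.1); ft('eased')
bot.line_to([*N,.21],max_speed=.07); ft('off nut')
bot.line_to([*N,.35],max_speed=.2)
bot.goto([*K,.35],rv(KY+np.pi)); ft('over recess')
c=cam('top'); t=c['pixels'];s=cam('scene')['pixels']
n=cv2.resize(t[145:205,195:270],None,fx=6,fy=6,interpolation=2)
cv2.imwrite('pics/i.png',np.hstack([n,cv2.resize(s[60:240,130:310],(360,360))]))
```

```text
eased [0.5623 0.2481 0.1575] F [-0.1 -1.2 -4.9] M [-0.07 -0.2  -0.02] t 26.27 op 0.19
off nut [0.5619 0.248  0.2094] F [ 0.6 -0.7 -4.4] M [-0.02 -0.19 -0.02] t 27.18 op 0.19
over recess [ 0.5183 -0.2718  0.3498] F [-0.2  0.  -5. ] M [ 0.06 -0.14  0.01] t 29.92 op 0.191
```

View pics/i.png

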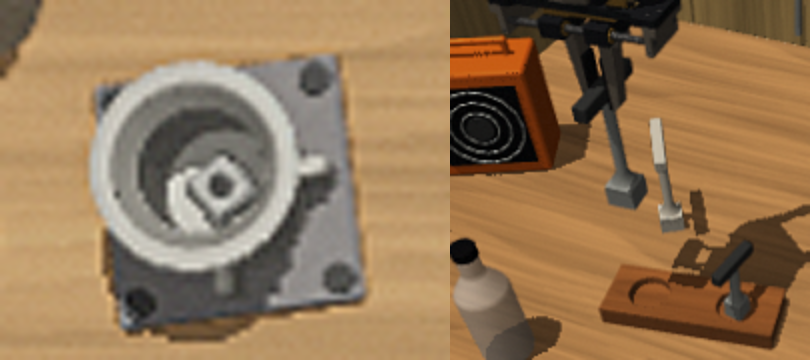

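The nut has clearly turned (its face at (220,185) now sits nearly as a diamond), and the key hangs straight. I'll set it down.

Run:
```python
from h import *
bot.line_to([*K,.20],max_speed=.15); bot.hold(.2)
bot.line_to([*K,.175],max_speed=.08); ft('at block top')
for z in (.168,.162,.158,.157):
    bot.line_to([*K,z],max_speed=.04); ft(z)
    if bot.current_contact_force()[2]>12: print('contact'); break
```

```text
at block top [ 0.5175 -0.2721  0.1739] F [-0.7 -1.4 -3.5] M [ 0.1  -0.19 -0.  ] t 31.82 op 0.191
0.168 [ 0.5179 -0.2724  0.1678] F [-0.   1.1 -4.3] M [ 0.08 -0.16  0.01] t 32.15 op 0.191
0.162 [ 0.5177 -0.2723  0.1615] F [-0.  -0.3 -4.3] M [ 0.12 -0.19  0.  ] t 32.45 op 0.186
0.158 [ 0.5179 -0.2724  0.1577] F [-0.3 -0.3 -4. ] M [ 0.07 -0.07  0.  ] t 32.7 op 0.186
0.157 [ 0.5182 -0.2727  0.1573] F [-1.1 -0.3 -3.7] M [ 0.04 -0.08  0.01] t 32.95 op 0.192
```

Run:
```python
from h import *
bot.hold(.2); bot.line_to([*K,.1563],max_speed=.03); ft('down')
bot.set_gripper(.55,10); bot.hold(.3); ft('open')
bot.line_to([*K,.27],max_speed=.15); ft()
bot.goto([.44,-.25,.30],rv(0)); c=cam('wrist'); s=cam('scene'); ft()
cv2.imwrite('pics/j.png',np.vstack([c['pixels'][:300],s['pixels'][100:400]]))
x=c['pixels'].astype(int); m=((x.max(2)<95)&(x.max(2)-x.min(2)<18)).astype(np.uint8)
u,v=proj(c,[*K,.186]).astype(int); n,l,st,ce=cv2.connectedComponentsWithStats(m); i=l[v,u]; print(u,v,st[i],onz(c,*ce[i],.186), proj(c,[.573,-.2685,.186]),proj(c,[.463,-.2765,.186]))
```

```text
down [ 0.5184 -0.2728  0.1573] F [-0.6  0.3  3.5] M [ 0.24  0.12 -0.  ] t 33.4 op 0.189
open [ 0.518  -0.2725  0.1563] F [0.1 0.1 0.6] M [ 0.07 -0.14 -0.02] t 34.34 op 0.55
 [ 0.5175 -0.2721  0.2687] F [-0.6 -0.7 -0.1] M [ 0.   -0.17 -0.01] t 35.25 op 0.547
 [ 0.44 -0.25  0.3 ] F [-0.7  0.   1. ] M [ 0.02 -0.02 -0.05] t 38.01 op 0.553
338 118 [ 319   58   31  115 2137] [ 0.52121863 -0.27091318  0.186     ] [335.8242775   56.30763124] [341.37049615 173.66842606]
```

View pics/j.png

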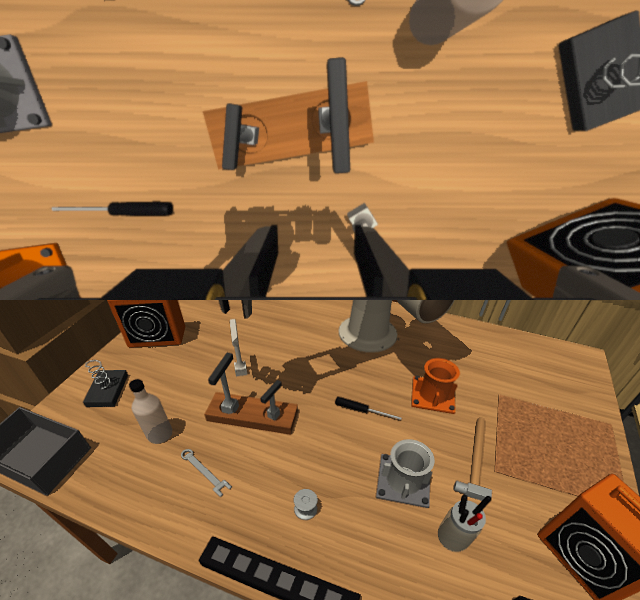

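The key stands upright in its recess: bar at (338,118), ends within about 1–2 px of where they started. Everything else looks unmoved and the arm is clear.

```bash
python3 -c "
from h import *
bot.job_done(); print(bot.current_clock())"
```

```text
the job is handed in; nothing more can be done
the job is handed in; nothing more can be done
```

I tightened the nut with the larger key, stood the key back in its own recess, let go and handed the job in at about 38 s (limit 54 s). No verdict is reported.

- **Key on the nut:** it slid down freely with no push-back. Its lower end was at about 16 mm, which is the bore's floor.
- **Tightening:** I turned it 0.86 rad clockwise. The torque rose from about 0.2 to 1.04 N m over the last 0.06 rad, so the nut was against its stop. A later top view showed the nut visibly turned.
- **Key returned:** the last wrist picture shows it upright in the same recess, with its bar within about 3 mm of where it was. The fingers were open and clear, and nothing else appeared to have moved.

**Less certain:**
- I did not measure the nut's final angle; tightness rests on the torque rise and that top view.
- The key reached the block floor about 1 mm above the height I commanded, which is within the 2 mm calibration error.
- My first rough top-camera reading of the bar was over 10 mm off in y because the mask included the socket. The wrist measurement replaced it, and the other cameras agreed with that to about 1 px.

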